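# Dip the level stick in the vacuum flask

## Task

Take the level stick out of its stand and lower it down the narrow mouth of the tall vacuum flask, not the squat wide one, until it rests on the bottom, then let go so that it stays standing in the flask. Do not let it fall in from a height, and do not knock or push the flask about.

Things in the scene. Friction and masses are not known exactly. Their poses are not given: they have to be found in the camera images.
- stick_mid (a point): Centre, half-way along its length, of the level stick: a steel rod 14 mm in diameter with dark graduation rings and, at its upper end, a round grey grip 22 mm in diameter and 44 mm long. The whole is 160 mm long, so the lower tip lies 80 mm below this point, the top 80 mm above it and the middle of the grip 58 mm above it. z points along the stick to the grip. It weighs about 80 g and at the start stands upright and loose in the stand, its tip 10 mm above the worktop.
- stick: The same level stick, given at the centre of its lower tip; z points along the stick to the grip.
- flask: The tall vacuum flask: a plain metal cylinder 84 mm in diameter with a grey collar 90 mm in diameter at the top, 105 mm high, about 0.9 kg, standing loose on the worktop. A round blind bore 40 mm in diameter runs straight down its axis from the top to a flat bottom 15 mm above the worktop (90 mm deep). Origin: on the axis, at the centre of its underside; z up along the axis.
- dish: The squat vacuum flask, not to be used: the same metal and grey collar, but 102 mm in diameter, 52 mm high with a wide mouth 72 mm across. Origin: centre of its underside; z up.
- stand: The stand of the level stick: a white block 80 x 80 mm and 40 mm high, fixed to the worktop, with one upright blind hole 17 mm in diameter and 30 mm deep in the middle of its top, in which the stick stands. Origin: centre of its underside; z up.
Mind the look-alikes: they are no part of the job. Leave any green or purple look-alike of the stand alone.

How it is judged:
On the way:
1. the level stick is lifted clear of its stand (z of stick in the frame of stand above 0.06 m), for 0.1 s.
At the end, for the whole second after the job is handed in: The stick stands in the bore of the tall flask with its tip on the bottom (less than 7 mm above it and within 20 mm of the axis), grip up, leaning less than 23 degrees, at rest; the flask stands upright (z of stick in the frame of flask below 0.022 m and horizontal distance between stick and flask below 0.02 m and angle between stick's own z axis and vertical below 0.4 rad and angle between flask's own z axis and vertical below 0.1 rad and linear speed of stick below 0.03 m/s); the robot touches nothing.
It fails at once if the stick falls into the flask (moves faster than 0.7 m/s with its tip inside the bore; a fall of 25 mm) (horizontal distance between stick and flask below 0.02 m and z of stick in the frame of flask below 0.1 m and linear speed of stick above 0.7 m/s).
It fails at once if the tall flask is pushed more than 40 mm from its place or tipped more than 17 degrees (distance of flask from where it was at the start of the episode above 0.04 m or angle between flask's own z axis and vertical above 0.3 rad).
It also fails if it takes over 38 s, if anything falls off the work surface, if the arm or the gripper's body presses on something with over 40 N, if the wrist force passes 120 N, or if a joint passes its speed limit or range.

## Robot

A 6-joint arm with a two-finger parallel gripper is mounted at the origin on a cart in front of the work surface, level with it; the furniture and walls round the work are solid. World frame = base frame: x ahead of the robot, y to its left, z up, the work surface at z = 0. Lengths are in m, angles in rad, forces in N, time in s.
With the tool pointing down it reaches from about 0.3 to 0.775 m from the base axis. Payload 14.6 kg.
Tool frame: the origin (TCP) lies between the finger pads; the fingertips stand 19 mm ahead of it and the grasp point (between the pads) is the TCP; z points along the fingers, y is the direction in which the jaws open and shut (so a half turn about z gives the same grasp; the last joint's range is limited). The gripper opens to 94 mm and grips with 3 to 60 N. Pads are 16 mm wide; open, the fingers measure 119 mm over their backs; the gripper's body (75 mm by 177 mm) begins 78 mm behind the grasp point.
Start: joints at [-1.19, 0.3, 1.521, -0, 1.321, -0.067], TCP at [0.238, -0.496, 0.224] pointing down, gripper open.
Joint ranges: [-3.03, 3.03], [-0.79, 2.21], [0.23, 2.52], [-1.04, 4.18], [0, 3.07], [-2.55, 2.55]. Speed limits (rad/s): [2.22, 2.22, 2.57, 3.14, 3.14, 3.14].

## Interface

Orientations are given as [roll, pitch, yaw] about the fixed x, y, z axes, in that order (R = Rz(yaw) Ry(pitch) Rx(roll)).
In Python, from station import telemetry, vision, ctrl gives the robot as it stands. The module is installed in compiled form; this text tells all that it offers.
- The arm moves only by the shell command python3 -m creep 'ROWS' [FORCE]. ROWS is JSON, a list of rows, each a list of 3 entries, a list of its own where there are three numbers: the shift along the tool's x, y, z in units of 50 mm (1.0 is 50 mm), then the turn about the tool's z in units of 8 degrees (1.0 is 8 degrees), then the opening, from 0 (shut) to 1 (fully open). In form: [[[tx, ty, tz], twist, gripper], ...]. A call has 1 to 12 rows; each row is the pose to reach, as a shift and turn from the pose commanded when the call began, along the tool's axes at that moment; what a row does not reach only later rows make up. A row lasts 1/10 s, in which the tool goes at most 50 mm and 8.59 degrees, less where a joint would pass 70% of its speed; a pose out of reach is approached as far as the arm can. A call with a gripper value outside its range is refused whole. The fingers move at their own pace and stop on an object; FORCE is the grip in N (left out, the last holds). Time passes only in rows, so rows that repeat a pose let the fingers close. It gives the time, the measured TCP pose, the force and the opening at its end, in the units of the state.
- telemetry.get_obs(): the state, without advancing time (a new reading comes with each control period).
- vision.camera(name): name is "scene" or "top"; returns a dict with "img" (480x640x3 uint8, red, green, blue), "depth" (480x640 float32, m along the optical axis (not along the pixel's ray), 0 where there is no reading), "vertical_fov" (degrees; the focal length in pixels is half the picture's height over the tangent of half this angle, whatever the lens; pixels are square), "cx", "cy" (the principal point, pixels), "dist" ([k1, k2, p1, p2, k3] as OpenCV has them; the pictures are not rectified), "extrinsics" (4x4, takes a point from camera to world coordinates). Camera axes: x right, y down, z forward; pixel columns grow to the right and rows downward; lengths in m; the calibration is good to about 2 mm. A picture is of the moment at which its call begins.
- ctrl.hand_in(): hands the job in, once; it reports no verdict.
The state is a dict: "time_s": time; "qpos": joint angles; "joint_vel": joint speeds; "tau": joint torques, N m; "ee_pos": TCP position; "eef_rot": TCP orientation; "force": force on the tool from outside, world axes, zero at the start; "moment": the same for the moment, N m; "grip_width": finger opening in m.
Only numpy, scipy, OpenCV 4.12 (cv2) and the standard library are available. Lean on these libraries where they do the work, as an engineer would, in place of code of your own. Each camera call takes 0.05 s, during which the arm holds its last target.

## Working session

There is one attempt and no reset: what is moved stays moved. The work goes in short steps, Python scripts to look and compute and a shell command to move; the robot and the scene stay as the last step left them, time stands still between calls to the robot, and variables do not carry over. Pictures are saved under pics/ and viewed, and the job is handed in when it is done.

```bash
mkdir -p pics; cat > h.py <<'E'
import numpy as np, cv2
from station import telemetry, vision, ctrl
def grab(name, fn):
    c=vision.camera(name); cv2.imwrite(fn, c["img"][:,:,::-1]); np.savez(fn.replace('.png','.npz'),**{k:np.array(v) for k,v in c.items()}); return c
def load(fn): return {k:v for k,v in np.load(fn).items()}
def K(c):
    f=240/np.tan(np.radians(float(c["vertical_fov"]))/2)
    return np.array([[f,0,float(c["cx"])],[0,f,float(c["cy"])],[0,0,1]])
def cloud(c):
    v,u=np.mgrid[0:480,0:640]
    p=cv2.undistortPoints(np.stack([u,v],-1).reshape(-1,1,2).astype(float),K(c),c["dist"].astype(float)).reshape(480,640,2)
    d=c["depth"].astype(float)[...,None]
    P=np.concatenate([p*d,d],-1)
    E=c["extrinsics"]; W=P@E[:3,:3].T+E[:3,3]; W[c["depth"]==0]=np.nan
    return W
E
python3 - <<'E'
from h import *
for n in("scene","top"):
    c=grab(n,f"pics/{n}0.png"); print(n,c["extrinsics"].round(3).tolist(),c["vertical_fov"],c["dist"])
print(telemetry.get_obs())
E
```

```text
scene [[-0.914, -0.199, 0.353, 0.048], [-0.405, 0.475, -0.781, 1.023], [-0.012, -0.857, -0.515, 0.69], [0.0, 0.0, 0.0, 1.0]] 50.927361236743934 [0.04933025 0.         0.         0.         0.        ]
top [[-0.029, -0.991, 0.129, 0.287], [-0.999, 0.026, -0.021, 0.079], [0.017, -0.13, -0.991, 1.366], [0.0, 0.0, 0.0, 1.0]] 51.04520625901521 [-0.09281163  0.          0.          0.          0.        ]
{'time_s': 0.1, 'qpos': array([-1.18962145e+00,  3.00394616e-01,  1.52150329e+00,  9.90669278e-06,
        1.32068639e+00, -6.65616977e-02]), 'joint_vel': array([-1.54140179e-03, -2.77776066e-03, -1.47033359e-03,  1.40023231e-03,
        1.43694194e-03,  9.41841356e-05]), 'tau': array([ 1.25585902e-03, -5.32641721e+01, -3.53283942e+01,  7.09447078e-02,
        2.35047826e-02, -5.14225906e-05]), 'ee_pos': array([ 0.23805099, -0.49558504,  0.22396118]), 'eef_rot': array([-3.14060385e+00, -7.55314452e-05,  4.47734085e-01]), 'force': array([ 0.26134376,  0.58593643, -0.26112069]), 'moment': array([ 0.03285905, -0.07116009,  0.01603219]), 'grip_width': 0.0938913465291339}
```

View pics/scene0.png

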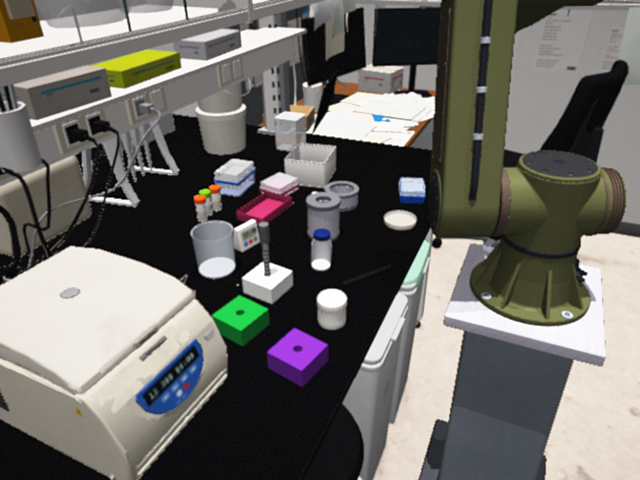

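View pics/top0.png

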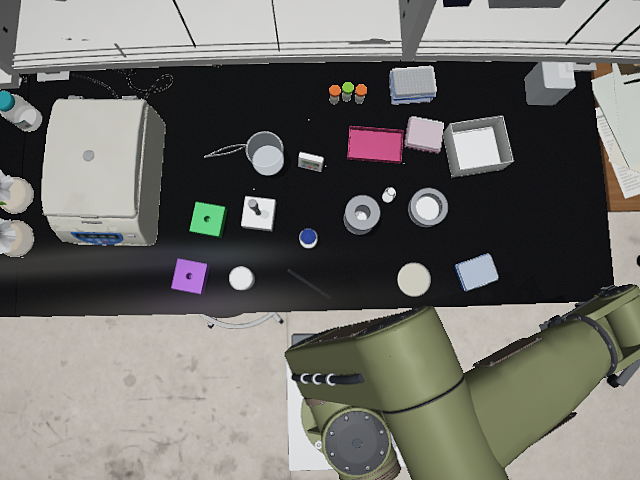

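The scene view shows the white stand at (267,281) with the stick's grip at (264,235), and the tall flask at (323,215) with the squat one behind it at (342,195). In the top view the stand is at (258,213), the tall flask's mouth at (362,214) and the squat flask at (428,207). Next I'll measure these.

```bash
cat > m.py <<'E'
from h import *
t=load("pics/top0.npz"); s=load("pics/scene0.npz")
WT=cloud(t); WS=cloud(s)
def fitc(P):
    A=np.c_[2*P,np.ones(len(P))]; x=np.linalg.lstsq(A,(P**2).sum(1),rcond=None)[0]; return x[:2],np.sqrt(x[2]+x[:2]@x[:2])
def box(W,u0,u1,v0,v1): 
    p=W[v0:v1,u0:u1].reshape(-1,3); return p[~np.isnan(p[:,0])]
def proj(c,p):
    E=np.linalg.inv(c["extrinsics"]); r=cv2.Rodrigues(E[:3,:3])[0]
    return cv2.projectPoints(np.array(p,float).reshape(-1,3),r,E[:3,3],K(c),c["dist"].astype(float))[0].reshape(-1,2)
if __name__=="__main__":
    for n,b in dict(flask=(340,386,190,240),dish=(404,452,182,232)).items():
        p=box(WT,*b); print(n,len(p),np.percentile(p[:,2],[1,10,50,90,99]).round(4))
        h=.105 if n=="flask" else .052
        q=p[abs(p[:,2]-h)<.01]; print(' top ring',len(q),q.mean(0).round(4),(q.min(0)+q.max(0)).round(4)/2,np.ptp(q,axis=0).round(4),
          cv2.minEnclosingCircle(q[:,:2].astype(np.float32)))
    p=box(WT,236,282,190,236); q=p[abs(p[:,2]-.04)<.008]; print('stand',len(q),cv2.minAreaRect(q[:,:2].astype(np.float32)), np.median(q[:,2]))
    q=p[p[:,2]>.07]; print('stick top view',len(q),q.mean(0),q.max(0),q.min(0))
    q=p[p[:,2]>.155]; print(len(q),q.mean(0))
    p=box(WS,250,285,215,275); 
    for z in np.arange(.05,.18,.015):
        q=p[abs(p[:,2]-z)<.0075]; 
        if len(q): print('scene z',z.round(3),len(q),q.mean(0).round(4))
    p=box(WS,300,345,185,245)
    for z in np.arange(.02,.12,.015):
        q=p[abs(p[:,2]-z)<.0075]; print('flask scene',z.round(3),len(q),q.mean(0).round(4), [np.round(x,4) for x in fitc(q[:,:2])])
E
python3 m.py
```

```text
flask 2289 [-0.0048 -0.0016  0.0068  0.1071  0.1105]
 top ring 786 [ 0.5174 -0.0475  0.1056] [ 0.51775 -0.048    0.1046 ] [0.0881 0.0879 0.0191] ((0.5183753371238708, -0.048136185854673386), 0.045145705342292786)
dish 2385 [-0.0054 -0.0019  0.0071  0.053   0.0574]
 top ring 577 [ 0.5397 -0.2316  0.0523] [ 0.5405 -0.2323  0.052 ] [0.1017 0.1003 0.0197] ((0.5407745242118835, -0.2333116978406906), 0.052091218531131744)
stand 778 ((0.5368649363517761, 0.22592954337596893), (0.08098261803388596, 0.08171063661575317), 81.46695709228516) 0.040793945861581804
stick top view 110 [0.53373321 0.22410239 0.15275214] [0.5467164  0.23659305 0.17792841] [0.52507777 0.21483271 0.07017907]
75 [0.5352832  0.22506996 0.16903383]
scene z 0.05 132 [0.578  0.168  0.0474]
scene z 0.065 61 [0.5926 0.1537 0.0631]
scene z 0.08 40 [0.5321 0.2287 0.0799]
scene z 0.095 37 [0.5318 0.2291 0.0951]
scene z 0.11 38 [0.5319 0.2287 0.1107]
scene z 0.125 38 [0.5309 0.2301 0.1259]
scene z 0.14 63 [0.5305 0.2314 0.1404]
scene z 0.155 65 [0.5308 0.2312 0.1549]
scene z 0.17 73 [0.5323 0.2282 0.1691]
flask scene 0.02 123 [ 0.5129 -0.1003  0.0202] [array([ 0.5681, -0.1255]), np.float64(0.1194)]
flask scene 0.035 168 [ 0.5268 -0.1316  0.0358] [array([ 0.568 , -0.1293]), np.float64(0.1236)]
flask scene 0.05 255 [ 0.5226 -0.0971  0.0503] [array([ 0.5581, -0.1137]), np.float64(0.1103)]
flask scene 0.065 190 [ 0.4978 -0.0079  0.0653] [array([0.4819, 0.0177]), np.float64(0.0569)]
flask scene 0.08 276 [0.4874 0.0214 0.0797] [array([0.505 , 0.0342]), np.float64(0.0758)]
flask scene 0.095 371 [0.4853 0.025  0.0952] [array([0.487 , 0.0264]), np.float64(0.0735)]
flask scene 0.11 396 [ 0.514  -0.0444  0.1063] [array([ 0.5148, -0.0452]), np.float64(0.0349)]
```

```bash
python3 - <<'E'
import cv2,numpy as np
t=cv2.imread('pics/top0.png')[180:250,230:460]; s=cv2.imread('pics/scene0.png')[170:310,230:370]
cv2.imwrite('pics/ct.png',cv2.resize(t,None,fx=3.4,fy=3.4,interpolation=2))
cv2.imwrite('pics/cs.png',cv2.resize(s,None,fx=4,fy=4,interpolation=2))
E
```

```text
(no output)
```

View pics/ct.png

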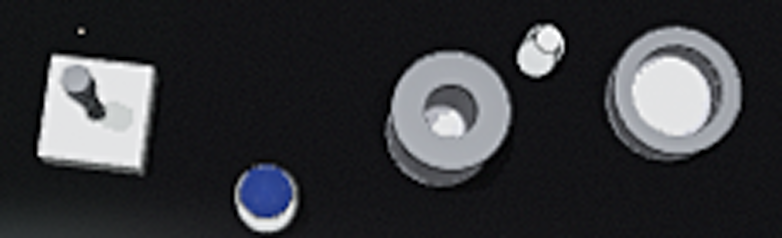

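```bash
cat > go.py <<'E'
import sys
from h import *
from scipy.spatial.transform import Rotation as R
o=telemetry.get_obs(); T=np.array([float(x) for x in sys.argv[1:4]])
Rm=R.from_euler('xyz',o['eef_rot']).as_matrix()
print('t',o['time_s'],'pos',o['ee_pos'].round(4),'rpy',o['eef_rot'].round(3),'q',o['qpos'].round(2),'w',round(o['grip_width'],4),'F',o['force'].round(1))
print('units',(Rm.T@(T-o['ee_pos'])/.05).round(3))
E
python3 go.py 0.535 0.225 0.27
python3 - <<'E'
from m import *
for n,b in dict(beaker=(240,290,128,182),vial=(380,398,184,204),bottle=(298,320,226,250)).items():
    p=box(WT,*b); print(n,p[:,2].max(),np.percentile(p[:,2],98))
# overlay check
im=t["img"][:,:,::-1].copy()
a=np.linspace(0,2*np.pi,60)
for cx,cy,z,r in((.518,-.048,.105,.045),(.518,-.048,.105,.020),(.535,.2255,.17,.011)):
    for q in proj(t,np.c_[cx+r*np.cos(a),cy+r*np.sin(a),a*0+z]): im[int(round(q[1])),int(round(q[0]))]=(0,0,255)
im2=s["img"][:,:,::-1].copy()
for cx,cy,z,r in((.518,-.048,.105,.045),(.518,-.048,.105,.020),(.535,.2255,.17,.011),(.535,.2255,.126,.011)):
    for q in proj(s,np.c_[cx+r*np.cos(a),cy+r*np.sin(a),a*0+z]): im2[int(round(q[1])),int(round(q[0]))]=(0,0,255)
A=cv2.resize(im[185:245,235:395],None,fx=5,fy=5,interpolation=0); B=cv2.resize(im2[180:280,240:400],None,fx=5,fy=5,interpolation=0)[:,:800]
cv2.imwrite('pics/ov.png',cv2.resize(np.vstack([A,B]),(600,600)))
E
```

```text
t 0.1 pos [ 0.2381 -0.4956  0.224 ] rpy [-3.141 -0.     0.448] q [-1.19  0.3   1.52  0.    1.32 -0.07] w 0.0939 F [ 0.3  0.6 -0.3]
units [ 11.593 -10.421  -0.91 ]
beaker 0.11140061233045517 0.10584489378998063
vial 0.08036490762606685 0.07811782973361431
bottle 0.10125180901366693 0.09930348930829193
```

View pics/ov.png

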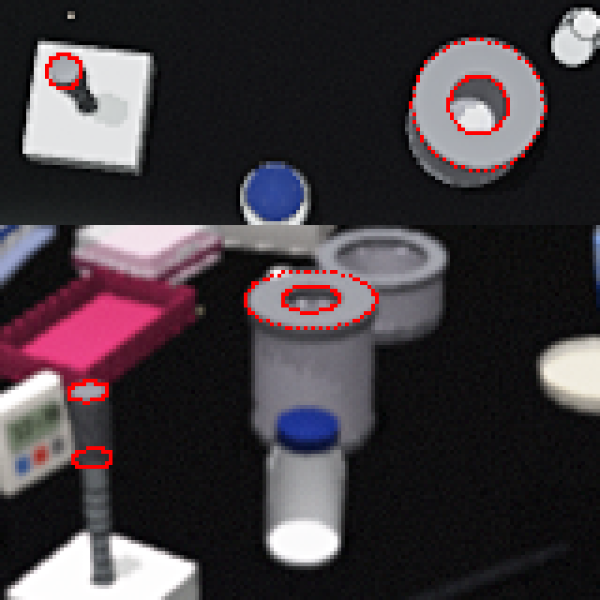

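```bash
python3 -m creep '[[[0.5,-0.4,-0.5],0,1],[[1,-1,-1],0,1],[[2,-1.8,-1],0,1],[[3,-2.7,-1],0,1],[[4,-3.6,-1],0,1],[[5,-4.5,-1],0,1],[[6,-5.4,-1],0,1],[[7,-6.3,-1],0,1],[[8,-7.2,-1],0,1],[[9,-8.1,-1],0,1],[[10,-9,-1],0,1],[[10,-9,-1],0,1]]' 15; python3 go.py 0.535 0.225 0.27
```

```text
time_s: 1.3
ee_pos: [0.4554, 0.0341, 0.2744]
eef_rot: [3.142, -0.0, 0.448]
force: [0.3, -1.1, -0.3]
grip_width: 0.0939
t 1.3 pos [0.4554 0.0341 0.2744] rpy [ 3.142 -0.     0.448] q [-0.01  0.05  1.7  -0.    1.39  1.12] w 0.0939 F [ 0.3 -1.1 -0.3]
units [ 3.089 -2.752  0.088]
```

The overlay rings land on the collar, bore and grip in both views, so the measured positions hold. I'll continue to a point above the stick.

```bash
python3 -m creep '[[[0.8,-0.7,0],0,1],[[1.6,-1.4,0],0,1],[[2.2,-2,0],0,1],[[2.2,-2,0],0,1],[[2.2,-2,0],0,1],[[2.2,-2,0],0,1]]'; python3 go.py 0.535 0.225 0.27
```

```text
time_s: 1.9
ee_pos: [0.5108, 0.1688, 0.2744]
eef_rot: [3.142, 0.0, 0.447]
force: [-0.1, -1.0, -0.2]
grip_width: 0.0939
t 1.9 pos [0.5108 0.1688 0.2744] rpy [3.142 0.    0.447] q [ 0.25  0.24  1.48 -0.    1.42  1.37] w 0.0939 F [-0.1 -1.  -0.2]
units [ 0.923 -0.804  0.087]
```

```bash
python3 -m creep '[[[0.5,-0.4,0],0,1],[[0.92,-0.8,0],0,1],[[0.92,-0.8,0],0,1],[[0.92,-0.8,0.5],0,1],[[0.92,-0.8,0.9],0,1],[[0.92,-0.8,0.9],0,1],[[0.92,-0.8,0.9],0,1]]'; python3 go.py 0.535 0.225 0.149
python3 - <<'E'
from h import *
grab("scene","pics/s1.png");grab("top","pics/t1.png")
a=cv2.imread('pics/s1.png')[160:310,190:360];b=cv2.imread('pics/t1.png')[150:270,200:360]
cv2.imwrite('pics/v1.png',np.hstack([cv2.resize(a,(400,353),interpolation=2),cv2.resize(b,(400,353))]))
E
```

```text
time_s: 2.6
ee_pos: [0.5353, 0.2246, 0.2304]
eef_rot: [3.141, -0.001, 0.447]
force: [-0.6, 0.4, 0.3]
grip_width: 0.0939
t 2.6 pos [0.5353 0.2246 0.2304] rpy [ 3.141e+00 -1.000e-03  4.470e-01] q [ 0.33  0.36  1.42 -0.    1.35  1.46] w 0.0939 F [-0.6  0.4  0.3]
units [-0.002 -0.009  1.629]
```

View pics/v1.png

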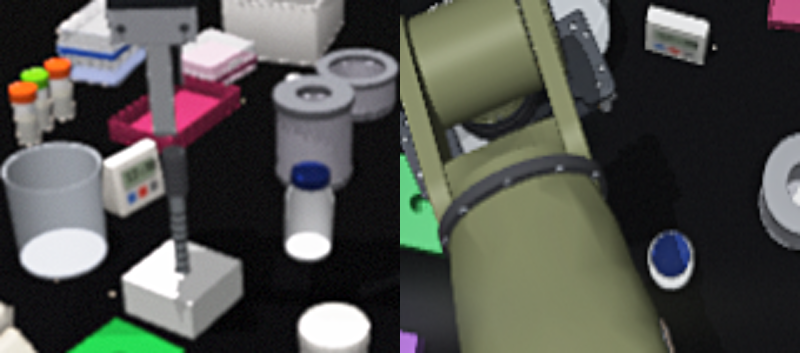

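The gripper hangs directly over the stick: the near finger, at about (163,90) in the left crop, lines up with the grip at (175,165). The beaker is off to the side and lower than the fingertips will go. I'll descend and close.

```bash
python3 -m creep '[[[0,0,0.5],0,1],[[0,0,1],0,1],[[0,0,1.63],0,1],[[0,0,1.63],0,1],[[0,0,1.63],0,0.5],[[0,0,1.63],0,0.3],[[0,0,1.63],0,0.1],[[0,0,1.63],0,0],[[0,0,1.63],0,0],[[0,0,1.63],0,0],[[0,0,1.63],0,0],[[0,0,1.63],0,0]]' 20; python3 go.py 0.535 0.225 0.149
```

```text
time_s: 3.9
ee_pos: [0.5351, 0.2256, 0.148]
eef_rot: [-3.142, 0.0, 0.448]
force: [0.2, -0.1, 0.3]
grip_width: 0.0338
t 3.9 pos [0.5351 0.2256 0.148 ] rpy [-3.142  0.     0.448] q [0.34 0.44 1.52 0.   1.19 1.46] w 0.0338 F [ 0.2 -0.1  0.3]
units [-0.008  0.01  -0.02 ]
```

```bash
python3 -m creep '[[[0,0,0],0,0],[[0,0,0],0,0],[[0,0,0],0,0],[[0,0,0],0,0]]' 20; python3 go.py 0.535 0.225 0.149
```

```text
time_s: 4.3
ee_pos: [0.5351, 0.2256, 0.1479]
eef_rot: [3.142, 0.0, 0.448]
force: [0.4, 0.3, 0.6]
grip_width: 0.0215
t 4.3 pos [0.5351 0.2256 0.1479] rpy [3.142 0.    0.448] q [ 0.34  0.44  1.52 -0.    1.19  1.46] w 0.0215 F [0.4 0.3 0.6]
units [-0.008  0.01  -0.022]
```

The opening stopped at 21.5 mm, which matches the 22 mm grip. Next I'll lift straight up.

```bash
python3 -m creep '[[[0,0,-0.2],0,0],[[0,0,-0.5],0,0],[[0,0,-1],0,0],[[0,0,-1.5],0,0],[[0,0,-2],0,0],[[0,0,-2.5],0,0],[[0,0,-3],0,0],[[0,0,-3],0,0],[[0,0,-3],0,0],[[0,0,-3],0,0]]'; python3 go.py 0.518 -0.048 0.298
python3 - <<'E'
from h import *
grab("scene","pics/s2.png")
a=cv2.imread('pics/s2.png')[110:310,190:390]
cv2.imwrite('pics/v2.png',cv2.resize(a,(600,600),interpolation=2))
E
```

```text
time_s: 5.3
ee_pos: [0.5348, 0.2255, 0.2967]
eef_rot: [-3.141, 0.002, 0.448]
force: [-0.4, 0.2, -0.4]
grip_width: 0.0217
t 5.3 pos [0.5348 0.2255 0.2967] rpy [-3.141e+00  2.000e-03  4.480e-01] q [0.34 0.33 1.32 0.   1.5  1.46] w 0.0217 F [-0.4  0.2 -0.4]
units [-2.671  4.785 -0.023]
```

View pics/v2.png

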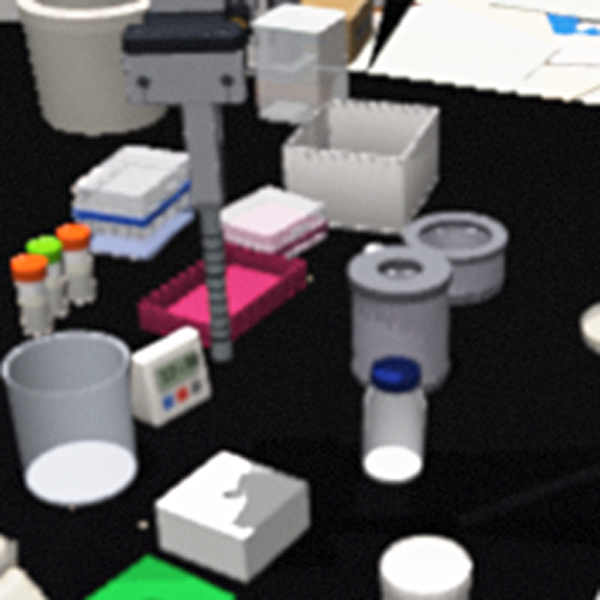

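The stick is clear of the stand and hangs upright, with its tip at about (222,355) in the crop. Now I'll carry it over to the flask.

```bash
python3 -m creep '[[[-0.15,0.25,0],0,0],[[-0.4,0.75,0],0,0],[[-0.75,1.35,0],0,0],[[-1.1,2,0],0,0],[[-1.5,2.7,0],0,0],[[-1.85,3.35,0],0,0],[[-2.2,3.95,0],0,0],[[-2.45,4.4,0],0,0],[[-2.6,4.65,0],0,0],[[-2.67,4.78,0],0,0],[[-2.67,4.78,0],0,0],[[-2.67,4.78,0],0,0]]'; python3 -m creep '[[[0,0,0],0,0],[[0,0,0],0,0]]'; python3 go.py 0.518 -0.048 0.26
cat > chk.py <<'E'
import sys
from m import *
n=sys.argv[1]
o=telemetry.get_obs(); x,y,z=o['ee_pos']
c=grab("scene",f"pics/s{n}.png"); W=cloud(c)
im=c["img"][:,:,::-1].copy(); a=np.linspace(0,2*np.pi,60)
tip=proj(c,[x,y,z-.138])[0]
for cx,cy,zz,r in((.518,-.048,.105,.045),(.518,-.048,.105,.020),(x,y,z-.138,.007),(x,y,z-.022,.011)):
    for q in proj(c,np.c_[cx+r*np.cos(a),cy+r*np.sin(a),a*0+zz]): im[int(round(q[1])),int(round(q[0]))]=(0,0,255)
P=W[90:250,270:380].reshape(-1,3); P=P[np.hypot(P[:,0]-x,P[:,1]-y)<.03]
for zz in np.arange(.04,.32,.015):
    q=P[abs(P[:,2]-zz)<.0075]
    if len(q)>3: print(zz.round(3),len(q),np.median(q,0).round(4))
cv2.imwrite(f'pics/v{n}.png',cv2.resize(im[120:260,250:390],(600,600),interpolation=0))
E
python3 chk.py 3
```

```text
time_s: 6.55
ee_pos: [0.5183, -0.0469, 0.2978]
eef_rot: [-3.141, 0.0, 0.448]
force: [0.5, -0.3, -1.3]
grip_width: 0.0219
time_s: 6.75
ee_pos: [0.5184, -0.0469, 0.2979]
eef_rot: [-3.142, -0.0, 0.449]
force: [0.3, 0.7, -0.9]
grip_width: 0.0219
t 6.75 pos [ 0.5184 -0.0469  0.2979] rpy [-3.142 -0.     0.449] q [-0.16  0.19  1.49  0.    1.46  0.96] w 0.0219 F [ 0.3  0.7 -0.9]
units [-0.016  0.017  0.758]
0.085 18 [ 0.5239 -0.0681  0.0895]
0.1 155 [ 0.5232 -0.0599  0.1053]
0.115 17 [ 0.5282 -0.0544  0.108 ]
0.16 12 [ 0.5146 -0.0431  0.1644]
0.175 33 [ 0.5142 -0.0432  0.1749]
0.19 31 [ 0.5147 -0.0423  0.1891]
0.205 31 [ 0.5149 -0.0424  0.2051]
0.22 28 [ 0.515  -0.0425  0.2194]
0.235 29 [ 0.515  -0.0418  0.2352]
0.25 32 [ 0.5144 -0.0432  0.2501]
0.265 29 [ 0.5146 -0.0421  0.2662]
0.28 28 [ 0.5126 -0.0359  0.2818]
0.295 52 [ 0.5076 -0.027   0.2954]
0.31 53 [ 0.5083 -0.0258  0.31  ]
```

View pics/v3.png

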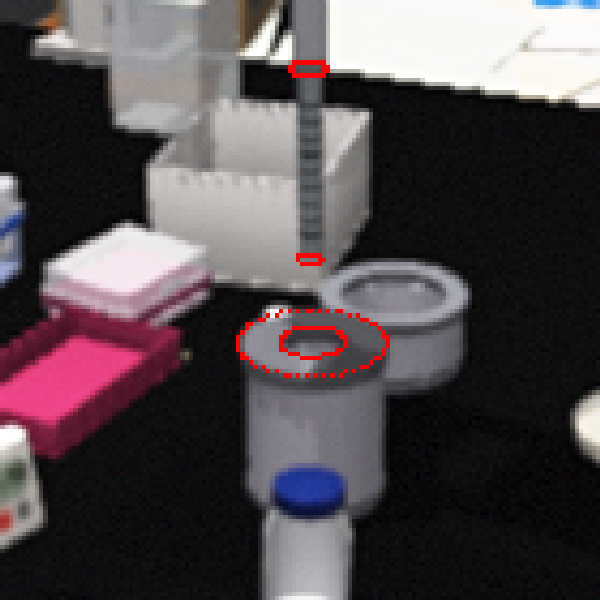

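The stick is vertical and centred over the bore: predicted tip ring at (310,258), bore ring at (313,342). I'll lower it in stages and watch the force.

```bash
python3 -m creep '[[[0,0,0.2],0,0],[[0,0,0.5],0,0],[[0,0,0.8],0,0],[[0,0,1.1],0,0],[[0,0,1.4],0,0],[[0,0,1.6],0,0],[[0,0,1.6],0,0],[[0,0,1.6],0,0]]'; python3 go.py 0.518 -0.048 0.153; python3 chk.py 4|head -0
```

```text
time_s: 7.6
ee_pos: [0.5184, -0.0476, 0.2182]
eef_rot: [3.141, -0.0, 0.448]
force: [0.0, 0.2, -1.8]
grip_width: 0.0213
t 7.6 pos [ 0.5184 -0.0476  0.2182] rpy [ 3.141 -0.     0.448] q [-0.16  0.24  1.61  0.    1.29  0.96] w 0.0213 F [ 0.   0.2 -1.8]
units [-0.011  0.004  1.304]Exception ignored on flushing sys.stdout:
BrokenPipeError: [Errno 32] Broken pipe
```

View pics/v4.png

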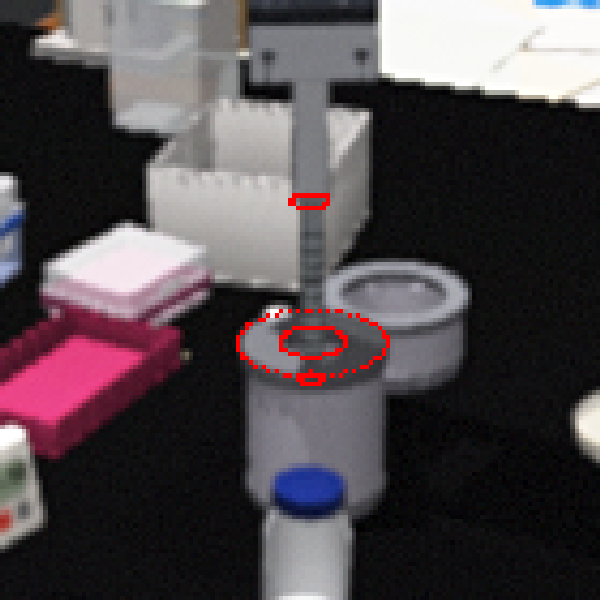

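The stick enters the bore centrally at (312,343), and the forces stay at noise level. I'll keep going to about 5 mm above the bottom, then creep.

```bash
python3 -m creep '[[[0,0,0.2],0,0],[[0,0,0.4],0,0],[[0,0,0.6],0,0],[[0,0,0.8],0,0],[[0,0,1],0,0],[[0,0,1.1],0,0],[[0,0,1.18],0,0],[[0,0,1.2],0,0],[[0,0,1.2],0,0],[[0,0,1.2],0,0]]'; python3 go.py 0.518 -0.048 0.153
python3 -m creep '[[[0,0,0.02],0,0],[[0,0,0.04],0,0],[[0,0,0.06],0,0],[[0,0,0.06],0,0],[[0,0,0.06],0,0]]'; python3 go.py 0.518 -0.048 0.153
```

```text
time_s: 8.65
ee_pos: [0.5184, -0.0477, 0.1583]
eef_rot: [3.141, -0.001, 0.448]
force: [0.5, 0.0, -0.8]
grip_width: 0.0214
t 8.65 pos [ 0.5184 -0.0477  0.1583] rpy [ 3.141e+00 -1.000e-03  4.480e-01] q [-0.16  0.3   1.68  0.    1.16  0.96] w 0.0214 F [ 0.5  0.  -0.8]
units [-0.011  0.002  0.106]
time_s: 9.15
ee_pos: [0.5183, -0.0476, 0.1549]
eef_rot: [-3.142, 0.0, 0.448]
force: [-0.0, -0.3, -2.1]
grip_width: 0.0218
t 9.15 pos [ 0.5183 -0.0476  0.1549] rpy [-3.142  0.     0.448] q [-0.16  0.3   1.69 -0.    1.15  0.96] w 0.0218 F [-0.  -0.3 -2.1]
units [-0.008  0.004  0.039]
```

```bash
python3 -m creep '[[[0,0,0.02],0,0],[[0,0,0.02],0,0],[[0,0,0.02],0,0]]'; python3 -m creep '[[[0,0,0.02],0,0],[[0,0,0.02],0,0],[[0,0,0.02],0,0]]';python3 -m creep '[[[0,0,0.02],0,0],[[0,0,0.02],0,0],[[0,0,0.02],0,0]]'
```

```text
time_s: 9.45
ee_pos: [0.5183, -0.0476, 0.1539]
eef_rot: [-3.142, -0.0, 0.448]
force: [-0.5, -1.0, -1.1]
grip_width: 0.0215
time_s: 9.75
ee_pos: [0.5183, -0.0476, 0.1529]
eef_rot: [-3.142, 0.0, 0.448]
force: [0.0, 0.2, -0.7]
grip_width: 0.0216
time_s: 10.05
ee_pos: [0.5186, -0.0477, 0.1528]
eef_rot: [3.141, -0.001, 0.448]
force: [-1.1, -0.3, 8.2]
grip_width: 0.0217
```

Force rose to 8.2 N at z = 0.1528, which is contact at the expected height. I'll unload it slightly and open evenly.

```bash
python3 -m creep '[[[0,0,-0.01],0,0],[[0,0,-0.01],0,0]]'; python3 -m creep '[[[0,0,0],0,0.25],[[0,0,0],0,0.3],[[0,0,0],0,0.4],[[0,0,0],0,0.6],[[0,0,0],0,0.8],[[0,0,0],0,1],[[0,0,0],0,1],[[0,0,0],0,1],[[0,0,0],0,1]]'; python3 chk.py 5|head -20
```

```text
time_s: 10.25
ee_pos: [0.5185, -0.0476, 0.1528]
eef_rot: [3.141, -0.001, 0.448]
force: [-0.9, 0.0, 4.9]
grip_width: 0.0216
time_s: 11.15
ee_pos: [0.5183, -0.0476, 0.1524]
eef_rot: [-3.142, -0.0, 0.448]
force: [0.4, -0.5, 0.2]
grip_width: 0.0807
0.085 5 [ 0.5176 -0.0675  0.0909]
0.1 121 [ 0.5166 -0.05    0.1053]
0.115 46 [ 0.5136 -0.0426  0.1084]
0.145 5 [ 0.5229 -0.0392  0.1487]
0.28 7 [ 0.4949 -0.0475  0.2848]
0.295 9 [ 0.5305 -0.0295  0.2973]
```

View pics/v5.png

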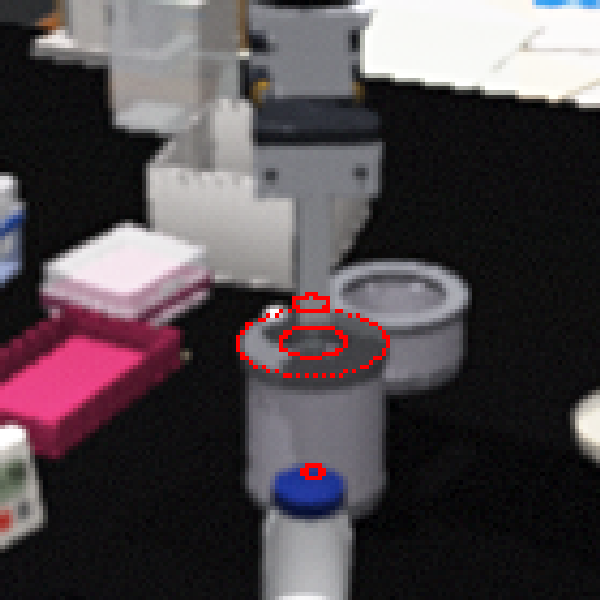

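The near finger at (315,240) hides the stick, and the flask still sits on its original rings. The gripper is open and the force is near zero, so I'll retreat straight up.

```bash
python3 -m creep '[[[0,0,0],0,1],[[0,0,0],0,1],[[0,0,-0.2],0,1],[[0,0,-0.5],0,1],[[0,0,-1],0,1],[[0,0,-1.5],0,1],[[0,0,-2],0,1],[[0,0,-2.4],0,1],[[0,0,-2.4],0,1],[[0,0,-2.4],0,1]]'; python3 chk.py 6|head -20
```

```text
time_s: 12.2
ee_pos: [0.5181, -0.0476, 0.2723]
eef_rot: [3.141, -0.0, 0.448]
force: [0.4, 0.3, -0.3]
grip_width: 0.0939
0.1 133 [ 0.5143 -0.0526  0.1054]
0.115 56 [ 0.5171 -0.043   0.1092]
0.13 29 [ 0.5143 -0.0433  0.1303]
0.145 41 [ 0.5132 -0.0402  0.1448]
0.16 47 [ 0.5126 -0.04    0.1592]
0.175 48 [ 0.5149 -0.0416  0.1752]
```

View pics/v6.png

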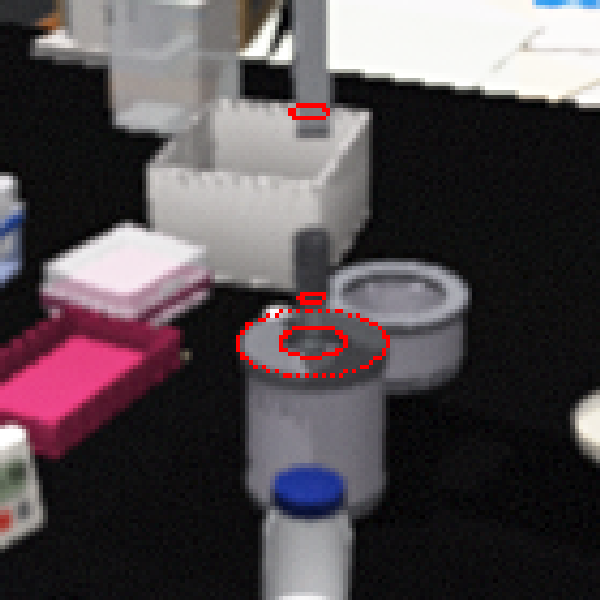

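The stick stands upright in the bore, with its grip at (312,255) and its top at z ≈ 0.175, which equals 15 + 160 mm. The flask hasn't moved off its rings and the gripper is clear. One settle check, then I'll hand in.

```bash
python3 -m creep '[[[0,0,-0.5],0,1],[[0,0,-0.5],0,1],[[0,0,-0.5],0,1],[[0,0,-0.5],0,1],[[0,0,-0.5],0,1],[[0,0,-0.5],0,1]]'; python3 chk.py 7|head -20; python3 -c "
from h import *
print(telemetry.get_obs()['joint_vel'].round(4)); print(ctrl.hand_in())"
```

```text
time_s: 12.85
ee_pos: [0.5182, -0.0476, 0.2968]
eef_rot: [-3.141, 0.001, 0.448]
force: [0.5, -0.7, -0.4]
grip_width: 0.0939
0.085 4 [ 0.5175 -0.0686  0.0908]
0.1 127 [ 0.5173 -0.0498  0.1051]
0.115 57 [ 0.5152 -0.0435  0.1096]
0.13 28 [ 0.5152 -0.0425  0.1294]
0.145 45 [ 0.5134 -0.04    0.1449]
0.16 45 [ 0.514  -0.0394  0.1607]
0.175 46 [ 0.5146 -0.0415  0.1748]
[-0.0008 -0.0029 -0.0034 -0.0008  0.0012 -0.002 ]
the job is handed in; nothing more can be done
None
```

The level stick is standing upright in the tall flask with its tip on the bottom, and the job was handed in at about 12.9 s. The hand-in gave no verdict.

- **Grasp and lift:** I gripped the stick by its grip; the opening closed to 21.5 mm against the 22 mm grip. I then lifted it straight out of the stand.
- **Lowering:** I centred it over the bore and lowered it in stages until the force rose to 8.2 N. That was at TCP z = 0.1528, where 0.153 was expected for the bottom. I backed off slightly, opened the gripper and went straight up.
- **Last checks:** Two depth readings 0.65 s apart showed the stick upright and unmoved to within about 2 mm. Its top was at z ≈ 0.175, which is what a tip on the bottom gives. The flask had not visibly moved, and the gripper was open about 100 mm above the stick. No check failed or disagreed.

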